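Hold the green filter cell in the photometer's light path

ROBOT

A 6-joint arm with a two-finger parallel gripper is mounted at the origin on a cart in front of the work surface, level with it; the furniture and walls round the work are solid. World frame = base frame: x ahead of the robot, y to its left, z up, the work surface at z = 0. Lengths are in m, angles in rad, forces in N, time in s.
With the tool pointing down it reaches from about 0.4 to 0.825 m from the base axis. Payload 7 kg.
Tool frame: the origin (TCP) lies midway between the tips of the shut fingers; the grasp point (between the pads) lies r.grip_point_offset behind it (r.grip_point_offset is the distance from the TCP to the grasp point, in m); y points along the fingers, z is the direction in which the jaws open and shut, and the axes are right-handed (so a half turn about y gives the same grasp; the last joint's range is limited). The gripper opens to 85 mm and grips with 20 to 120 N. Pads are 22 mm wide; open, the fingers measure 114 mm over their backs; the gripper's body (76 mm by 85 mm) begins 54 mm behind the grasp point. The pads swing forward as they close: fully open they stand 13 mm farther back than shut.
Start: joints at [-0.825, 0.359, 0.012, 0, -1.224, -0.288], TCP at [0.298, -0.605, 0.231] pointing down, gripper open.
Joint ranges: [-3.07, 3.07], [-1.43, 2.12], [-1.02, 1.25], [-3.03, 1.67], [-3.05, -0], [-3.03, 3.03]. Speed limits (rad/s): [2.39, 2.39, 3.01, 3.14, 3.14, 3.14].

INTERFACE

Orientations are given as a unit quaternion [w, x, y, z].
In Python, from station import r, vision gives the robot as it stands.
- The arm moves only by the tool send_rows, never from a script. Its argument "plan" is a list that holds one entry, the list of rows, each a list of 7 numbers: the turn, a rotation vector about the tool's x, y, z as a fraction of full scale, then the shift along the tool's x, y, z as a fraction of full scale, then the gripper's target within -1 to 1 (fully open at 1, half-way at 0, shut at -1). A call has exactly 5 rows; each row shifts and turns the commanded pose from where the row before left it, along the tool's axes as they then stand; what a row does not reach is not made up. Full scale, the value 1, is 0.025 m for a shift and pi/2 rad for a turn. A row lasts 1/8 s, in which the tool goes at most 62.5 mm and 10.7 degrees, less where a joint would pass 70% of its speed; a pose out of reach is approached as far as the arm can. A call with a number of a shift or a turn outside -1 to 1 is refused whole. A call with a gripper value outside its range is refused whole. The fingers move at their own pace and stop on an object; the grip force is fixed at half the most. Time passes only in rows, so rows that do not move let the fingers close, or fill a call up. It gives the time, the measured TCP pose, the force and the opening at its end, in the units of the state.
- r.get_state(): the state, without advancing time (a new reading comes with each control period).
- vision.get_image(name): name is "side" or "top" or "wrist"; returns a dict with "pixels" (400x640x3 uint8, blue, green, red), "range_z" (400x640 float32, m along the optical axis (not along the pixel's ray), 0 where there is no reading), "K" (3x3 intrinsics, pixels), "xyz" and "attitude" of the camera in the world. Camera axes: x right, y down, z forward; pixel columns grow to the right and rows downward; lengths in m; the calibration is good to about 2 mm. A picture is of the moment at which its call begins.
- r.sign_off(): hands the job in, once; it reports no verdict.
The state is a dict: "time_s": time; "joints": joint angles; "joint_velocities": joint speeds; "tau": joint torques, N m; "ee_pos": TCP position; "eef_rot": TCP orientation; "force": force on the tool from outside, world axes, zero at the start; "ft_torque": the same for the moment, N m; "width": finger opening in m.
Only numpy, scipy, OpenCV 4.12 (cv2) and the standard library are available. Lean on these libraries where they do the work, as an engineer would, in place of code of your own. Each camera call takes 0.05 s, during which the arm holds its last target. There are 200 camera calls.

TASK

Slide the lamp dimmer's black fader grip up to the red tab and let go of it there. Then take the green cell out of its stand, touching it with the fingers only on its white frosted faces and never on its clear green faces, and hold it still and upright in the light path, midway between the lamp and the detector and centred on their lenses, with its clear faces square to the light. Finish while still holding it there, touching neither stand nor instrument with the cell, and leave the amber cell in its pocket.

Things in the scene. Friction and masses are not known exactly. Their poses are not given: they have to be found in the camera images.
- fader_grip (a point): Black fader grip of the lamp dimmer, a block 24 (x) x 20 (y) x 30 mm high with a white line across its top; the point lies at its middle in plan, 12 mm below its top. It slides on top of a grey box 56 x 160 mm, whose top is 22 mm above the worktop. The y axis points along the track, the way it slides as the joint grows; z up.
- fader (a joint): Fader travel in m: 0 at the end of the track at the robot's right (-y), 0.10 at the left end; the grip stays where it is left. About 1.5 N moves it.
- mark_tip (a point): Centre of the red setting tab, fixed on the edge of the dimmer box nearest the robot, 5 mm wide, 3 mm high, 25 mm to the -x side of the fader grip's middle line. Axes as the dimmer box: y along the track. The fader is set when the middle of its grip (white line) is level with the tab along y.
- green_mid (a point): Centre (half-way up) of the green cell, the one to use: an upright block 30 (its x) x 24 (its y) x 60 mm high, 65 g, in one of the stand's two pockets (which one varies). White frosted faces look along its +x and -x, 30 mm apart over their outsides; clear green faces look along its +y and -y, 24 mm apart. Light passes along its y. Its z is up.
- green: The whole green cell; origin at the middle of its underside, axes as for its centre point.
- green_clear: The clear green glass block of the green cell (20 x 24 x 57 mm) with its two clear faces; same origin and axes as the green cell. Fingers must not touch it.
- green_frost: The two white frosted plates of the green cell, 20 mm wide, from 3 mm above its foot to its top; same origin and axes as the green cell. Grip here.
- amber_mid (a point): Centre of the amber cell, same size and shape as the green one, in the other pocket. Leave it there.
- stand: White cell stand, 56 (x) x 140 (y) x 16 mm high, fixed; origin at the middle of its underside. Two pockets 70 mm apart along its y, each 12 mm deep with its floor 4 mm above the worktop and 1.5 mm play on each side of a cell; a cell in it has the stand's axes.
- photometer: Photometer bench, fixed: aluminium base plate 60 (x) x 270 (y) x 14 mm high, grey lamp head at its +y end, black detector head at its -y end, each 58 mm wide in x and up to 118 mm high (lamp fins 125 mm). Lens barrels of 17 mm radius face one another across a free gap of 110 mm; the heads stand 134 mm apart. Origin at the middle of its underside.
- beam_mid (a point): Middle of the light path: half-way between lamp lens and detector lens, 85 mm above the worktop. The light runs along its y axis; z up.
Not all that is in view belongs to the job. What is shaped like the green but purple is not meant.

How it is judged:
By the outcome, as a careful person would: the job done as asked, in the order asked, and still so for the second after the job is handed in, while the arm keeps its last pose, push and grip.
It also fails if it takes over 51 s, if anything falls off the work surface, if the arm or the gripper's body presses on something with over 40 N, if the wrist force passes 120 N, or if a joint passes its speed limit or range.

## Working session

There is one attempt and no reset: what is moved stays moved. The work goes in short steps, Python scripts to look and compute and a tool call to move; the robot and the scene stay as the last step left them, time stands still between calls to the robot, and variables do not carry over. Pictures are saved under pics/ and viewed, about 8 in all and at most 12, crops included, and the job is handed in when it is done.

Besides the shell and the picture viewer there is one more tool, called after "Call:" as name([rows], argument=value, ...), one row to a line, values as JSON. send_rows: Moves the arm, as the interface text tells. Its arguments: {"type":"object","properties":{"plan":{"type":"array"}},"required":["plan"]}

```bash
ls; mkdir -p pics; cat > h.py <<'E'
import numpy as np, cv2
from scipy.spatial.transform import Rotation as R
from station import r, vision
def rot(q): 
    q=np.array(q,float)
    return q if q.shape==(3,3) else R.from_quat([q[1],q[2],q[3],q[0]]).as_matrix()
def cloud(d):
    K=np.array(d["K"]);z=d["range_z"];h,w=z.shape
    u,v=np.meshgrid(np.arange(w),np.arange(h))
    c=np.stack([(u-K[0,2])/K[0,0]*z,(v-K[1,2])/K[1,1]*z,z],-1)
    return c@rot(d["attitude"]).T+np.array(d["xyz"])
def ray(d,u,v,h):
    K=np.array(d["K"]);c=rot(d["attitude"])@np.array([(u-K[0,2])/K[0,0],(v-K[1,2])/K[1,1],1]);p=np.array(d["xyz"])
    return p+c*(h-p[2])/c[2]
E
python3 - <<'E'
from h import *
s=r.get_state();print(s,r.grip_point_offset)
print(rot(s["eef_rot"]).round(3))
for n in["top","side"]:
    d=vision.get_image(n);cv2.imwrite(f"pics/{n}0.png",d["pixels"]);np.save(f"{n}0.npy",d,allow_pickle=True)
    print(n,d["K"],d["xyz"],d["attitude"])
E
```

```text
pics
{'time_s': 0.0, 'joints': array([-8.24893905e-01,  3.59405709e-01,  1.10694061e-02, -3.34603839e-04,
       -1.22411097e+00, -2.88079997e-01]), 'joint_velocities': array([ 9.26144306e-04, -2.27602595e-03,  6.49774254e-04, -1.21492554e-04,
       -1.58600323e-03,  1.01593793e-05]), 'tau': array([ 5.30506293e-05, -5.83323276e+01,  2.93420953e+01,  6.93663016e+00,
       -6.10136281e-03,  1.49505274e-05]), 'ee_pos': array([ 0.29809544, -0.60507704,  0.23035891]), 'eef_rot': array([ 0.68923251, -0.68810773, -0.16022364,  0.16060726]), 'force': array([0.64767013, 0.30187498, 0.24201849]), 'ft_torque': array([-0.05900278,  0.03616286,  0.01005649]), 'width': 0.08543387494014397} 0.0187
[[ 0.897 -0.001 -0.442]
 [ 0.442  0.001  0.897]
 [-0.    -1.     0.002]]
top [[381.77193473   0.         321.94985243]
 [  0.         381.77193473 201.33532989]
 [  0.           0.           1.        ]] [ 0.44049404 -0.04068328  0.93029462] [-0.03903157  0.71449926 -0.69803633  0.02669517]
side [[456.49773437   0.         317.90033486]
 [  0.         456.49773437 190.96255593]
 [  0.           0.           1.        ]] [0.59870067 0.7175552  0.63005815] [-0.01259685  0.02652352  0.89280389 -0.44948752]
```

View pics/top0.png

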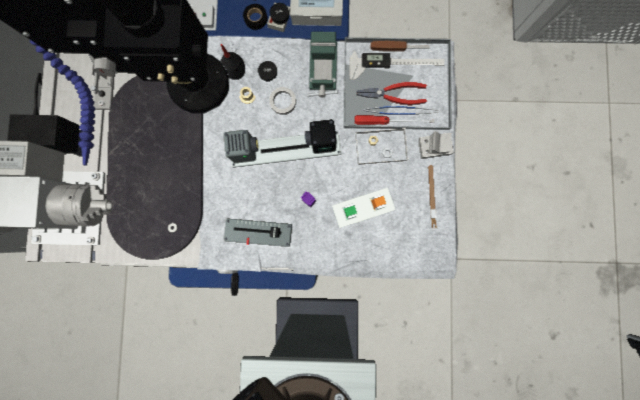

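View pics/side0.png

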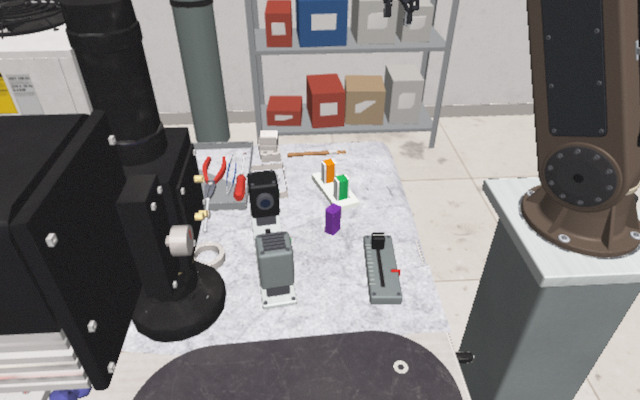

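Top view: dimmer at about (258,232) with the grip at (276,232) and red tab at (248,241). Photometer is around (282,143), green at (350,212), amber at (379,202), and the purple decoy at (309,199). The side view confirms this.

```bash
python3 - <<'E'
from h import *
d=np.load("top0.npy",allow_pickle=True).item()
im=d["pixels"];P=cloud(d);hsv=cv2.cvtColor(im,cv2.COLOR_BGR2HSV);U,V=np.meshgrid(np.arange(640),np.arange(400))
def box(u0,v0,u1,v1):return (U>=u0)&(U<u1)&(V>=v0)&(V<v1)
def rep(n,m):
    pts=P[m]; c,s,a=cv2.minAreaRect(pts[:,:2].astype(np.float32)*1000)
    print(n,m.sum(),"uv",U[m].mean().round(1),V[m].mean().round(1),"med",np.median(pts,0).round(4),"z",np.percentile(pts[:,2],[5,95]).round(3),"rect",np.round(c,1),np.round(s,1),round(a,1))
H,S,Vv=hsv[...,0],hsv[...,1],hsv[...,2]
z=P[...,2]
rep("green",box(335,195,365,225)&(H>50)&(H<90)&(S>100)&(z>.05))
rep("amber",box(365,190,395,215)&(H<25)&(S>150)&(z>.05))
rep("purple",box(295,185,325,212)&(S>120)&(z>.05))
rep("red",box(235,235,260,250)&((H<8)|(H>172))&(S>130))
rep("stand",box(320,180,405,235)&(z>.010)&(z<.022)&(S<60))
rep("dimbox",box(215,210,300,255)&(z>.016)&(z<.029))
rep("grip",box(215,210,300,255)&(z>.043))
rep("cells",box(320,180,405,235)&(z>.05))
rep("base",box(215,115,350,172)&(z>.009)&(z<.019))
rep("lamp",box(215,115,280,172)&(z>.09))
rep("det",box(290,110,350,165)&(z>.09))
print(P[200,460:470],P[260,330])
b=np.hstack([cv2.resize(im[120:260,200:410],None,fx=3.8,fy=3.8,interpolation=cv2.INTER_CUBIC)]);cv2.imwrite("pics/topc.png",b)
E
```

```text
green 82 uv 349.7 210.5 med [ 0.5015 -0.0886  0.0652] z [0.063 0.067] rect [501.2 -88.6] [18.7 23. ] 19.7
amber 81 uv 378.6 201.2 med [ 0.5247 -0.1522  0.065 ] z [0.06  0.068] rect [ 490.1 -100. ] [ 19.5 153.4] 32.6
purple 110 uv 307.9 198.5 med [0.5273 0.0076 0.061 ] z [0.058 0.064] rect [493.4 -16.6] [114.   22.7] 35.7
red 11 uv 247.5 240.7 med [0.4266 0.15   0.0266] z [0.022 0.029] rect [427.7 149.7] [ 2.5 12. ] 87.2
stand 1072 uv 361.5 209.0 med [ 0.5102 -0.1196  0.0168] z [0.012 0.019] rect [ 479.1 -114.2] [115.5 182.7] 19.1
dimbox 1471 uv 255.8 232.2 med [0.4475 0.134  0.023 ] z [0.02  0.026] rect [446.9 129.4] [160.  58.] 86.4
grip 109 uv 272.8 231.7 med [0.4467 0.0817 0.0531] z [0.05 0.93] rect [450.4  27.7] [ 23.  136.2] 1.4
cells 300 uv 364.2 206.2 med [ 0.5117 -0.0999  0.0648] z [0.061 0.93 ] rect [498.2 -96.4] [ 44.5 154.1] 29.9
base 1561 uv 284.5 150.3 med [0.6475 0.0736 0.0147] z [0.011 0.017] rect [667.3  78.2] [122.6 336.6] 7.5
lamp 835 uv 238.6 144.1 med [0.6373 0.1587 0.1184] z [0.097 0.126] rect [566.2  65.6] [320.6  75.2] 53.4
det 814 uv 320.8 134.6 med [ 0.6616 -0.0202  0.118 ] z [0.096 0.121] rect [568.3 -30.3] [256.   68.7] 8.4
[[ 0.62758044 -0.65262805 -0.85649106]
 [ 0.6283791  -0.65956125 -0.86311699]
 [ 0.62914863 -0.66642937 -0.86945775]
 [ 0.62831709 -0.66798029 -0.86052586]
 [ 0.62858189 -0.67317461 -0.86205137]
 [ 0.62936058 -0.68011577 -0.86846963]
 [ 0.62929697 -0.68421636 -0.86686314]
 [ 0.62910294 -0.68786138 -0.86401785]
 [ 0.62959657 -0.69386765 -0.86771412]
 [ 0.62790069 -0.69227856 -0.85059985]] [ 0.38582556 -0.04618411  0.0070093 ]
```

View pics/topc.png

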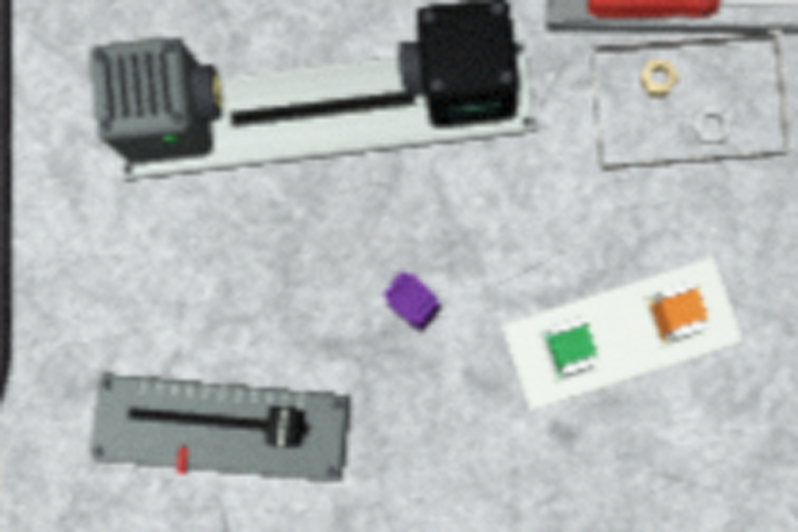

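Everything is located well enough to set out. I'll go to above the fader and look from close by there.

Call:
send_rows([
  [[0,0,0,0.4,0,0.5,1],[0,0,0,0.8,0,1,1],[0,0,0,0.8,0,1,1],[0,0,0,0.8,0,1,1],[0,0,0,0.8,0,1,1]],
])

```text
time_s: 0.72
ee_pos: [0.3293, -0.4629, 0.2312]
eef_rot: [0.689, -0.689, -0.161, 0.16]
force: [0.2, 0.8, -0.0]
width: 0.0853
```

Call:
send_rows([
  [[0,0,0,0.8,0,1,1],[0,0,0,0.8,0,1,1],[0,0,0,0.8,0,1,1],[0,0,0,0.8,0,1,1],[0,0,0,0.8,0,1,1]],
])

```text
time_s: 1.35
ee_pos: [0.3635, -0.3068, 0.2312]
eef_rot: [0.689, -0.689, -0.161, 0.16]
force: [0.1, -0.5, 0.2]
width: 0.0854
```

Call:
send_rows([
  [[0,0,0,0.8,0,1,1],[0,0,0,0.8,0,1,1],[0,0,0,0.8,0,1,1],[0,0,0,0.8,0,1,1],[0,0,0,0.8,0,1,1]],
])

```text
time_s: 1.98
ee_pos: [0.3977, -0.1507, 0.2313]
eef_rot: [0.689, -0.689, -0.161, 0.16]
force: [1.4, 0.4, -0.6]
width: 0.0856
```

Call:
send_rows([
  [[0,0,0,0.8,0,1,1],[0,0,0,0.7,0,1,1],[0,0.11,0,0.7,0,1,1],[0,0.11,0,0.4,0,0.6,1],[0,0.11,0,0,0,0,1]],
])

```text
time_s: 2.6
ee_pos: [0.4194, -0.042, 0.2312]
eef_rot: [0.707, -0.707, 0.023, -0.023]
force: [0.2, -0.6, 0.7]
width: 0.0855
```

Call:
send_rows([
  [[0,0,0,0.16,0.2,1,1],[0,0,0,0.16,0.2,1,1],[0,0,0,0.16,0.2,1,1],[0,0,0,0.16,0.2,1,1],[0,0,0,0.16,0.2,1,1]],
])

```text
time_s: 3.22
ee_pos: [0.4467, 0.0811, 0.2061]
eef_rot: [0.707, -0.707, 0.021, -0.021]
force: [0.0, -0.7, -0.3]
width: 0.0853
```

```bash
cat >> h.py <<'E'
def go(x,y,z,yaw=None):
    """tool-frame shift (units of 25 mm, after turn) and turn about tool y (units of 90deg) to TCP target; yaw = world yaw of tool z, deg"""
    s=r.get_state();M=rot(s["eef_rot"]);a=np.degrees(np.arctan2(M[1,2],M[0,2]))
    t=0 if yaw is None else (a-yaw+90)%180-90
    b=np.radians(a-t);T=np.array([[np.sin(b),0,np.cos(b)],[-np.cos(b),0,np.sin(b)],[0,-1,0]])
    d=np.array([x,y,z])-s["ee_pos"]
    print("t",round(s["time_s"],2),"pos",s["ee_pos"].round(4),"yaw",a.round(2),"tilt",M[2].round(4),"turn",round(t/90,4),"shift units",(T.T@d/.025).round(3))
E
python3 - <<'E'
from h import *
go(.447,.082,.1)
d=vision.get_image("wrist");np.save("w1.npy",d,allow_pickle=True);cv2.imwrite("pics/w1.png",d["pixels"]);print(d["xyz"],d["attitude"],d["K"])
E
```

```text
t 3.23 pos [0.4467 0.0811 0.2061] yaw 86.55 tilt [ 1.e-04 -1.e+00  3.e-04] turn 0.0 shift units [0.012 4.244 0.035]
[0.37956062 0.08476329 0.34821922] [0.09764669 0.72129833 0.67944331 0.09246962] [[284.11195743   0.         315.26135428]
 [  0.         284.11195743 198.97027384]
 [  0.           0.           1.        ]]
```

View pics/w1.png

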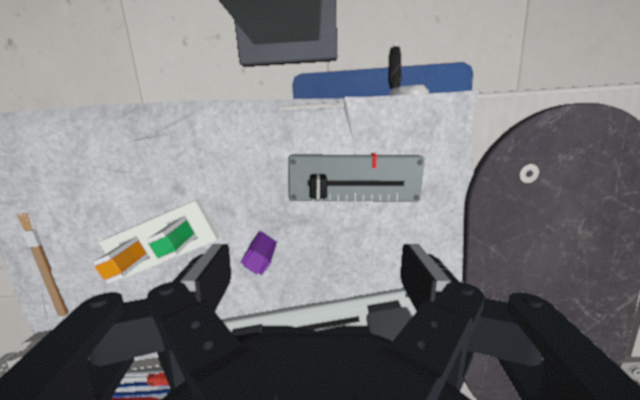

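Wrist view: the grip is at about (318,187) with its white line, the red tab is at (374,160), and the green cell is at (170,238). Next I'll measure tab and grip along the track.

```bash
python3 - <<'E'
from h import *
d=np.load("w1.npy",allow_pickle=True).item()
im=d["pixels"];P=cloud(d);hsv=cv2.cvtColor(im,cv2.COLOR_BGR2HSV);U,V=np.meshgrid(np.arange(640),np.arange(400))
B=lambda a,b,c,e:(U>=a)&(U<c)&(V>=b)&(V<e)
H,S,v=cv2.split(hsv);z=P[...,2]
m=B(360,145,390,175)&((H<8)|(H>172))&(S>110)
w=S[m].astype(float);ru,rv=(U[m]*w).sum()/w.sum(),(V[m]*w).sum()/w.sum();print("red",m.sum(),ru,rv,ray(d,ru,rv,.0245),np.median(z[m]))
m=B(300,165,335,205)&(z>.043)&(z<.06);c,s,a=cv2.minAreaRect(P[m][:,:2].astype(np.float32)*1000);print("grip",m.sum(),c,s,a,np.median(z[m]))
m2=cv2.erode(m.astype(np.uint8),np.ones((3,3)))>0
m3=m2&(v>120);print("line",m3.sum(),U[m3].mean(),V[m3].mean(),ray(d,U[m3].mean(),V[m3].mean(),.052))
print(v[186,305:335]);print(v[180,305:335])
m=B(270,140,440,215)&(z>.016)&(z<.030);print("box",cv2.minAreaRect(P[m][:,:2].astype(np.float32)*1000))
t=np.load("top0.npy",allow_pickle=True).item()
h2=cv2.cvtColor(t["pixels"],cv2.COLOR_BGR2HSV);m=B(240,232,256,250)&((h2[...,0]<8)|(h2[...,0]>172))&(h2[...,1]>100)
print("top red",U[m].mean(),V[m].mean(),ray(t,U[m].mean(),V[m].mean(),.0245))
E
```

```text
red 54 373.98733893557426 160.16750700280113 [0.42714631 0.14917681 0.0245    ] 0.024783937502960707
grip 420 (448.9183654785156, 83.81704711914062) (19.58954429626465, 24.362388610839844) 86.64656829833984 0.05157827168016926
line 59 318.0 187.64406779661016 [0.44896303 0.08376351 0.052     ]
[140 136 127 106  68  36  32  38  37  42  49 101 161 181 151  90  48  49
  49  48  46  57  88 111 119 119 121 119 121 120]
[140 130 111  86  58  35  36  35  43  40  50 100 154 175 147  89  48  48
  50  50  45  51  76  94 100 101 101 100  99 101]
box ((446.51995849609375, 128.59417724609375), (159.71176147460938, 59.25544738769531), 85.39939880371094)
top red 247.46153846153845 240.76923076923077 [0.4270468  0.15026538 0.0245    ]
```

Call:
send_rows([
  [[0,0,0,0.07,0.9,0.12,1],[0,0,0,0,1,0,1],[0,0,0,0,1,0,1],[0,0,0,0,1,0,1],[0,0,0,0,1,0,0.5]],
])

```text
time_s: 3.9
ee_pos: [0.4486, 0.0831, 0.0832]
eef_rot: [0.707, -0.707, 0.021, -0.021]
force: [0.2, -0.2, -0.6]
width: 0.0697
```

Call:
send_rows([
  [[0,0,0,0,1,0,0],[0,0,0,0,0.9,0,-0.3],[0,0,0,0,0.4,0,-0.4],[0,0,0,0,0,0,-0.6],[0,0,0,0,0,0,-0.8]],
])

```text
time_s: 4.53
ee_pos: [0.4481, 0.0827, 0.0252]
eef_rot: [-0.707, 0.707, -0.023, 0.021]
force: [5.4, 0.2, -28.6]
width: 0.0189
```

```bash
python3 - <<'E'
from h import *
go(.4485,.0838,.026);s=r.get_state();print(s["width"],s["force"])
E
```

```text
t 4.53 pos [0.4481 0.0827 0.0252] yaw 86.46 tilt [-1.9e-03 -1.0e+00 -5.0e-04] turn 0.0 shift units [ 0.015 -0.031  0.046]
0.018894023484368742 [  5.35317382   0.18645612 -28.6214506 ]
```

Call:
send_rows([
  [[0,0,0,0,0.04,0.26,-0.8],[0,0,0,0,0,0.6,-0.8],[0,0,0,0,0,0.7,-0.8],[0,0,0,0,0,0.7,-0.8],[0,0,0,0,0,0.3,-0.8]],
])

```text
time_s: 5.15
ee_pos: [0.4523, 0.1481, 0.0251]
eef_rot: [-0.707, 0.707, -0.022, 0.021]
force: [-4.4, -1.1, -9.0]
width: 0.019
```

```bash
python3 - <<'E'
from h import *
s=r.get_state();print(s["width"],s["force"])
d=vision.get_image("wrist");np.save("w2.npy",d,allow_pickle=True)
go(.4485,.0838,.026)
im=d["pixels"];P=cloud(d);hsv=cv2.cvtColor(im,cv2.COLOR_BGR2HSV)
H,S,v=cv2.split(hsv);m=((H<8)|(H>172))&(S>110)&(P[...,2]>.01)&(P[...,2]<.045)&(np.abs(P[...,0]-.427)<.03)&(np.abs(P[...,1]-.15)<.04)
V,U=np.nonzero(m);print(len(U),U.mean(),V.mean(),ray(d,U.mean(),V.mean(),.0245))
cv2.imwrite("pics/w2.png",cv2.resize(im[60:320,160:480],None,fx=2,fy=2))
E
```

```text
0.01902898981587925 [-4.38641    -1.14497473 -9.03658363]
t 5.2 pos [0.4524 0.1485 0.0251] yaw 86.58 tilt [-1.3e-03 -1.0e+00 -6.0e-04] turn 0.0 shift units [-1.000e-03 -3.600e-02 -2.593e+00]
288 315.625 201.55902777777777 [0.42603947 0.14956326 0.0245    ]
```

View pics/w2.png

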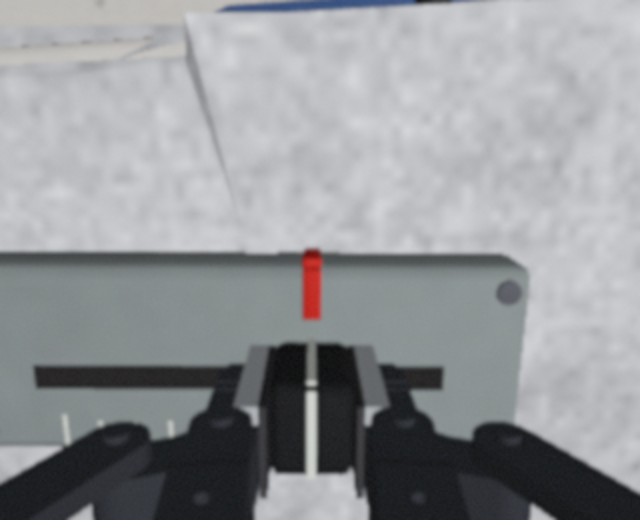

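The white line (crop column 311) sits level with the red tab (312). Letting go and rising.

Call:
send_rows([
  [[0,0,0,0,0,0,0],[0,0,0,0,0,0,0.6],[0,0,0,0,-0.5,0,1],[0,0,0,0,-1,0,1],[0,0,0,0,-1,0,1]],
])

```text
time_s: 5.82
ee_pos: [0.4538, 0.1471, 0.0898]
eef_rot: [0.707, -0.706, 0.021, -0.022]
force: [0.4, 0.3, 0.4]
width: 0.0854
```

Call:
send_rows([
  [[0,0,0,0,-1,0,1],[0,0,0,0,-1,-0.5,1],[0,0,0,0,-1,-1,1],[0,0,0,0,-1,-1,1],[0,0,0,0.4,0,-1,1]],
])

```text
time_s: 6.45
ee_pos: [0.4592, 0.0587, 0.1916]
eef_rot: [0.708, -0.706, 0.019, -0.023]
force: [0.4, 0.0, -0.7]
width: 0.0852
```

```bash
python3 - <<'E'
from h import *
go(.5015,-.0886,.18,19.8);s=r.get_state();print(s["joints"].round(3))
d=vision.get_image("wrist");np.save("w3.npy",d,allow_pickle=True)
im=d["pixels"];P=cloud(d);H,S,v=cv2.split(cv2.cvtColor(im,cv2.COLOR_BGR2HSV))
m=((H<8)|(H>172))&(S>110)&(np.abs(P[...,0]-.427)<.03)&(np.abs(P[...,1]-.15)<.04)
V,U=np.nonzero(m);red=ray(d,U.mean(),V.mean(),.0245)
m=(P[...,2]>.043)&(P[...,2]<.06)&(np.abs(P[...,0]-.45)<.04)&(np.abs(P[...,1]-.15)<.05)
c,sz,a=cv2.minAreaRect(P[m][:,:2].astype(np.float32)*1000);print("red",red,"grip",c,sz,a)
e=np.array([.062,.998]);print("offset along track",(np.array(c)/1000-red[:2])@e)
E
```

```text
t 6.45 pos [0.4592 0.0587 0.1916] yaw 86.57 tilt [ 0.0059 -1.      0.0032] turn 0.7419 shift units [ 6.119  0.464 -0.403]
[ 5.550e-01  3.200e-02 -5.010e-01  1.000e-03 -1.032e+00 -2.186e+00]
red [0.4273539  0.14920579 0.0245    ] grip (453.18707275390625, 148.07980346679688) (20.368465423583984, 24.49525260925293) 85.81878662109375
offset along track 0.0004779267473162715
```

Fader is set, about 0.5 mm off the tab. Joint 6 would run out of range at yaw 8°, so I'll take the half-turn alternative (yaw 200° at the cell).

Call:
send_rows([
  [[0,-0.05,0,0.4,0,-1,1],[0,-0.08,0,0.4,0,-1,1],[0,-0.1,0,0.3,0,-1,1],[0,-0.11,0,0,0,-0.9,1],[0,-0.11,0,0,0,-0.8,1]],
])

```text
time_s: 7.12
ee_pos: [0.504, -0.0554, 0.1893]
eef_rot: [-0.67, 0.67, 0.227, -0.226]
force: [-0.6, 0.6, -0.1]
width: 0.0855
```

Call:
send_rows([
  [[0,-0.11,0,0,0,0,1],[0,-0.11,0,0,0,0,1],[0,-0.11,0,0,0,0,1],[0,-0.11,0,0,0,0,1],[0,-0.11,0,0,0,0,1]],
])

```text
time_s: 7.75
ee_pos: [0.5039, -0.0546, 0.1893]
eef_rot: [-0.513, 0.514, 0.487, -0.485]
force: [-0.4, 0.1, -0.7]
width: 0.0855
```

```bash
python3 - <<'E'
from h import *
go(.5015,-.0886,.18,199.8)
E
```

```text
t 7.75 pos [ 0.5039 -0.0546  0.1893] yaw 176.84 tilt [ 3.0e-04 -1.0e+00 -2.1e-03] turn -0.2551 shift units [-1.248  0.37   0.551]
```

Call:
send_rows([
  [[0,-0.09,0,0,0,0,1],[0,-0.09,0,0,0,0,1],[0,-0.075,0,0,0,0,1],[0,0,0,-0.65,0.2,0.28,1],[0,0,0,-0.6,0.2,0.27,1]],
])

```text
time_s: 8.38
ee_pos: [0.501, -0.0895, 0.1782]
eef_rot: [-0.409, 0.409, 0.577, -0.577]
force: [-0.0, -0.0, -0.2]
width: 0.0856
```

```bash
cat > cell.py <<'E'
from h import *
go(.5015,-.0886,.18,199.8)
d=vision.get_image("wrist");np.save("w4.npy",d,allow_pickle=True);cv2.imwrite("pics/w4.png",d["pixels"])
im=d["pixels"];P=cloud(d);H,S,v=cv2.split(cv2.cvtColor(im,cv2.COLOR_BGR2HSV));z=P[...,2]
near=np.hypot(P[...,0]-.5015,P[...,1]+.0886)<.03
top=near&(z>.058)&(z<.070)
g=top&(H>45)&(H<90)&(S>90)
for n,m in(("top",top),("greentop",g)):
    if m.sum()>20:
        c,s,a=cv2.minAreaRect(P[m][:,:2].astype(np.float32)*1000);print(n,m.sum(),np.round(c,1),np.round(s,1),round(a,2),np.median(z[m]))
st=(z>.011)&(z<.021)&(S<60)&(np.hypot(P[...,0]-.513,P[...,1]+.12)<.085);c,s,a=cv2.minAreaRect(P[st][:,:2].astype(np.float32)*1000);print("stand",c,s,a)
E
python3 cell.py
```

```text
t 8.38 pos [ 0.501  -0.0895  0.1782] yaw -160.63 tilt [-2.e-04 -1.e+00 -1.e-03] turn -0.0048 shift units [ 0.026 -0.073 -0.033]
top 781 [502.5 -91.6] [29.2 23.7] 18.87 0.0632884479812561
greentop 501 [502.7 -92. ] [19.4 22.9] 19.45 0.06330006948639932
stand (508.5949401855469, -126.51933288574219) (70.04431915283203, 139.93826293945312) 20.57686996459961
```

View pics/w4.png

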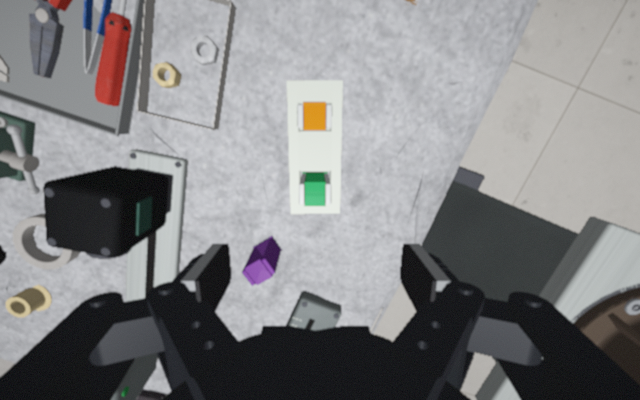

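Green top is at (315,188), squarely between the fingers and aligned in yaw. Descending, then closing gently on the frosted faces.

Call:
send_rows([
  [[0,-0.003,0,-0.07,0.9,0,1],[0,0,0,0,1.0,0,1],[0,0,0,0,1,0,1],[0,0,0,0,1,0,1],[0,0,0,0,1,0,1]],
])

```text
time_s: 9.05
ee_pos: [0.5014, -0.0909, 0.0545]
eef_rot: [0.408, -0.408, -0.578, 0.578]
force: [-0.2, -0.6, -0.1]
width: 0.0851
```

Call:
send_rows([
  [[0,0,0,0,0.7,0,1],[0,0,0,0,0.33,0,0.5],[0,0,0,0,0,0,0.2],[0,0,0,0,0,0,0],[0,0,0,0,0,0,-0.1]],
])

```text
time_s: 9.68
ee_pos: [0.502, -0.0899, 0.0303]
eef_rot: [-0.407, 0.407, 0.579, -0.578]
force: [0.7, -0.1, 0.2]
width: 0.0381
```

```bash
python3 - <<'E'
from h import *
go(.502,-.091,.03,199.6);s=r.get_state();print(s["width"],s["force"])
d=vision.get_image("wrist");cv2.imwrite("pics/w5.png",cv2.resize(d["pixels"][60:320,160:480],None,fx=2,fy=2))
E
```

```text
t 9.68 pos [ 0.502  -0.0899  0.0303] yaw -160.25 tilt [-2.0e-04 -1.0e+00 -1.4e-03] turn 0.0016 shift units [-0.039  0.011  0.016]
0.03808029540510693 [ 0.67001188 -0.10296903  0.17063247]
```

View pics/w5.png

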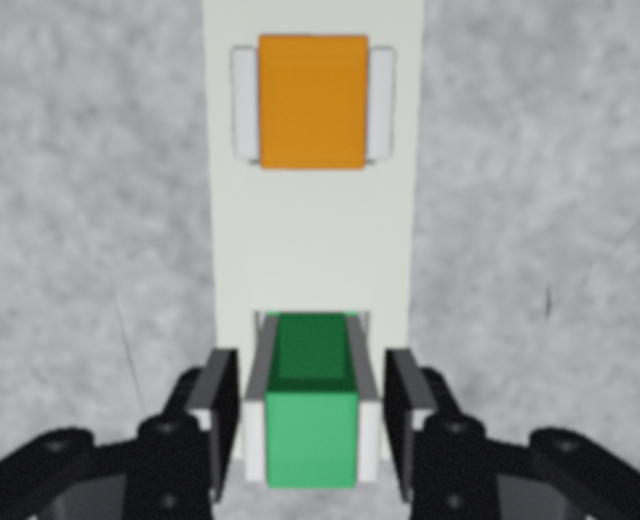

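Fingers straddle the cell evenly (240 and 385 around 245 to 380) facing only the white plates. Closing and lifting.

Call:
send_rows([
  [[0,0,0,-0.04,0,0,-0.2],[0,0,0,0,0,0,-0.3],[0,0,0,0,0,0,-0.4],[0,0,0,0,0,0,-1],[0,0,0,0,0,0,-1]],
])

```text
time_s: 10.35
ee_pos: [0.5022, -0.0909, 0.03]
eef_rot: [-0.407, 0.407, 0.579, -0.578]
force: [-0.6, -0.3, 6.0]
width: 0.0294
```

Call:
send_rows([
  [[0,0,0,0,-0.2,0,-1],[0,0,0,0,-0.4,0,-1],[0,0,0,0,-0.6,0,-1],[0,0,0,0,-0.8,0,-1],[0,0,0,0,-0.9,0,-1]],
])

```text
time_s: 10.98
ee_pos: [0.5019, -0.0909, 0.1035]
eef_rot: [-0.407, 0.407, 0.578, -0.578]
force: [0.3, -0.2, -0.6]
width: 0.0288
```

```bash
cat > bench.py <<'E'
# beam middle from head tops / base plate in the top picture and the wrist picture
from h import *
go(.65,.07,.08,187.7);s=r.get_state();print(s["width"],s["force"],s["joints"].round(2))
for n in("top","side","wrist"):
    d=vision.get_image(n);np.save("b_%s.npy"%n,d,allow_pickle=True)
    P=cloud(d);z=P[...,2];ok=(d["range_z"]>0)&(P[...,0]>.55)&(P[...,0]<.75)&(P[...,1]>-.1)&(P[...,1]<.24)
    for k,a,b in(("plate",.010,.018),("heads",.108,.123)):
        m=ok&(z>a)&(z<b)
        N,L,st,_=cv2.connectedComponentsWithStats(m.astype(np.uint8))
        for i in range(1,N):
            if st[i,4]>150:
                c,sz,an=cv2.minAreaRect(P[L==i][:,:2].astype(np.float32)*1000);print(n,k,st[i,4],np.round(c,1),np.round(sz,1),round(an,1),"z",np.median(z[L==i]).round(4))
E
python3 bench.py
```

```text
t 10.97 pos [ 0.5019 -0.0909  0.1035] yaw -160.25 tilt [-1.e-04 -1.e+00 -3.e-04] turn 0.1339 shift units [ 5.585  0.941 -6.734]
0.028848991918712374 [ 0.33083501 -0.22123732 -0.58445037] [ 0.21  0.21 -0.52  0.   -0.84  0.14]
top plate 1456 [653.5  71.4] [ 60.7 268.9] 8.3 z 0.0148
top heads 180 [734.7 221.9] [18.6 49.8] 31.0 z 0.1181
top heads 664 [667.  -22.3] [58.1 55.8] 7.9 z 0.1184
top heads 548 [639.8 165.2] [59.4 55.6] 8.2 z 0.1183
side plate 390 [661.1  21.1] [ 59.9 147.6] 7.9 z 0.0144
side plate 474 [639.3 174.5] [59.9 63.8] 8.2 z 0.0142
side heads 563 [667.3 -22.6] [57.8 57.1] 8.6 z 0.1179
side heads 710 [640.  167.6] [58.9 55. ] 6.5 z 0.1179
wrist plate 265 [712.  -86.3] [ 2.6 26.7] 0.5 z 0.0139
wrist plate 6632 [659.8  28.6] [ 60.6 187.9] 7.9 z 0.0135
wrist heads 4327 [647.8 -28.3] [21.8 55.9] 10.0 z 0.1161
```

Beam middle is at about (0.6535, 0.0715), yaw 8.1°; plate, heads and both views agree. The cell was lifted with 29 mm between the fingers. I'll turn square, move abreast of the gap, then go in from the front.

Call:
send_rows([
  [[0,0.065,0,0,-0.2,0,-1],[0,0.065,0,0,-0.2,0,-1],[0,0,0,0.6,0,0,-1],[0,0,0,1,0,0,-1],[0,0,0,1,0,-0.2,-1]],
])

```text
time_s: 11.75
ee_pos: [0.4969, -0.0249, 0.1116]
eef_rot: [0.463, -0.463, -0.534, 0.534]
force: [0.1, -0.1, 0.2]
width: 0.0296
```

Call:
send_rows([
  [[0,0,0,1,0,-0.5,-1],[0,0,0,1,0,-0.8,-1],[0,0,0,0.7,0,-1,-1],[0,0,0,0.2,0,-1,-1],[0,0,0,0,0,-0.5,-1]],
])

```text
time_s: 12.38
ee_pos: [0.582, 0.0603, 0.1113]
eef_rot: [0.463, -0.463, -0.534, 0.535]
force: [-0.6, -0.3, -0.5]
width: 0.0292
```

```bash
python3 - <<'E'
from h import *
go(.6535,.0715,.082,188.1);s=r.get_state();print(s["width"],s["force"])
for n in("side","top"):
    d=vision.get_image(n);P=cloud(d);H,S,v=cv2.split(cv2.cvtColor(d["pixels"],cv2.COLOR_BGR2HSV))
    e=s["ee_pos"];near=(np.hypot(P[...,0]-e[0],P[...,1]-e[1])<.05)&(P[...,2]>.05)
    for k,m in(("green",near&(H>45)&(H<90)&(S>90)),("white",near&(S<40)&(v>120))):
        if m.sum()>5: print(n,k,m.sum(),"lo/hi",np.percentile(P[m],[2,98],axis=0).round(4),"mean",P[m].mean(0).round(4))
E
```

```text
t 12.38 pos [0.582  0.0603 0.1113] yaw -171.81 tilt [-1.e-04 -1.e+00  9.e-04] turn 0.001 shift units [ 0.039  1.174 -2.895]
0.029235818900020392 [-0.6149728  -0.26769182 -0.53171605]
side green 344 lo/hi [[0.5701 0.0552 0.0874]
 [0.5891 0.0742 0.1468]] mean [0.5794 0.0698 0.1224]
side white 965 lo/hi [[0.5543 0.0525 0.0962]
 [0.6271 0.1095 0.4376]] mean [0.59   0.0843 0.2892]
top white 233 lo/hi [[0.5329 0.0114 0.197 ]
 [0.6103 0.0854 0.5482]] mean [0.5522 0.0432 0.4243]
```

Call:
send_rows([
  [[0,0,0,0.04,0,-0.6,-1],[0,0,0,0,0,-0.9,-1],[0,0,0,0,0,-0.9,-1],[0,0,0,0,0.1,-0.5,-1],[0,0,0,0,0.3,0,-1]],
])

```text
time_s: 13.1
ee_pos: [0.6537, 0.0702, 0.1017]
eef_rot: [-0.464, 0.464, 0.534, -0.534]
force: [-0.7, -0.1, -0.3]
width: 0.0293
```

Call:
send_rows([
  [[0,0,0,0,0.4,0,-1],[0,0,0,0,0.3,0,-1],[0,0,0,0,0.1,0,-1],[0,0,0,0,0,0,-1],[0,0,0,0,0,0,-1]],
])

```text
time_s: 13.72
ee_pos: [0.6535, 0.0704, 0.0824]
eef_rot: [-0.464, 0.464, 0.534, -0.534]
force: [0.8, 0.8, -0.8]
width: 0.0295
```

```bash
cat > chk.py <<'E'
from h import *
go(.6535,.0715,.081,188.1);s=r.get_state();print(s["width"],s["force"])
C=np.array([.6535,.0715]);b=np.radians(8.1);ex=np.array([np.cos(b),np.sin(b)]);ey=np.array([-np.sin(b),np.cos(b)])
for n in("wrist","side"):
    d=vision.get_image(n);P=cloud(d);H,S,v=cv2.split(cv2.cvtColor(d["pixels"],cv2.COLOR_BGR2HSV))
    np.save("c_%s.npy"%n,d,allow_pickle=True)
    cv2.imwrite("pics/c_%s.png"%n,cv2.resize(d["pixels"][60:320,160:480] if n=="wrist" else d["pixels"][150:310,200:360],None,fx=2 if n=="wrist" else 3.7,fy=2 if n=="wrist" else 3.7))
    L=np.stack([(P[...,:2]-C)@ex,(P[...,:2]-C)@ey,P[...,2]],-1)
    g=(np.abs(L[...,:2])<.045).all(-1)&(H>45)&(H<90)&(S>90)&(L[...,2]>.04)
    print(n,"green",g.sum(),np.percentile(L[g],[2,50,98],axis=0).round(4).tolist())
    t=g&(L[...,2]>np.percentile(L[g][:,2],98)-.006)
    c,sz,a=cv2.minAreaRect(L[t][:,:2].astype(np.float32)*1000);print("  top",t.sum(),np.round(c,1),np.round(sz,1),round(a,1),np.median(L[t][:,2]).round(4))
    for k,lo,hi in(("lamp",.067,.12),("det",-.12,-.067)):
        m=(L[...,1]>lo)&(L[...,1]<hi)&(np.abs(L[...,0])<.04)&(L[...,2]>.112)&(L[...,2]<.122)
        if m.sum()>50:print("  ",k,m.sum(),np.percentile(L[m],[1,99],axis=0).round(4).tolist())
E
python3 chk.py
```

```text
t 13.72 pos [0.6535 0.0704 0.0824] yaw -171.94 tilt [ 1.e-04 -1.e+00 -6.e-04] turn -0.0005 shift units [ 0.042  0.057 -0.007]
0.02953843585473372 [ 0.75611922  0.7766644  -0.8344338 ]
wrist green 3798 [[-0.0095, -0.0136, 0.0627], [0.0, -0.0107, 0.1152], [0.0091, 0.0093, 0.1169]]
  top 2373 [-0.3 -1.5] [24.9 19.7] 89.8 0.1158
   det 18890 [[-0.0265, -0.1067, 0.1128], [0.0281, -0.0697, 0.1194]]
side green 298 [[-0.0102, -0.0111, 0.0692], [-0.0013, 0.0102, 0.102], [0.0075, 0.0127, 0.1182]]
  top 106 [-1.2  0.4] [18.8 26.8] 1.5 0.1166
   lamp 527 [[-0.028, 0.0715, 0.1129], [0.0288, 0.1198, 0.1219]]
```

View pics/c_wrist.png

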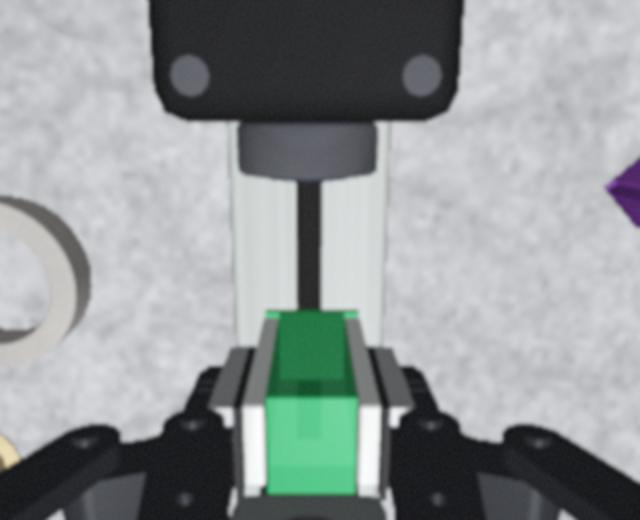

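View pics/c_side.png

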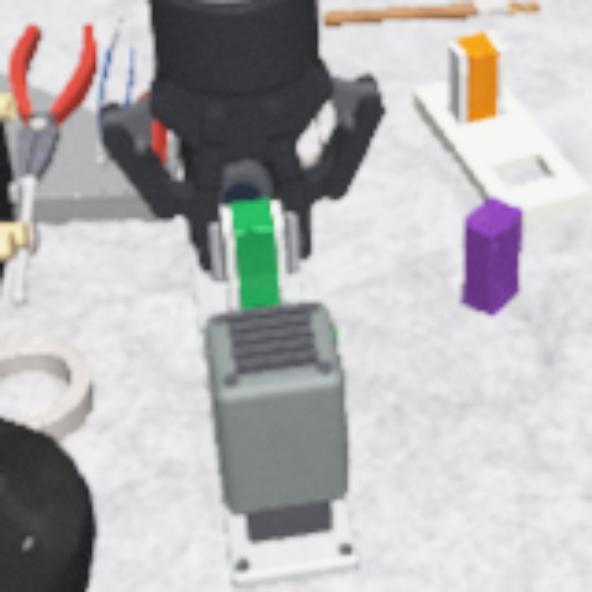

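Wrist view: cell centre column is at 312, detector and barrel at about 308. Side view: cell between lamp and detector, amber still in its pocket. I need about 1 mm in each axis.

Call:
send_rows([
  [[0,0,0,0.04,0.05,-0.04,-1],[0,0,0,0,0,0,-1],[0,0,0,0,0,0,-1],[0,0,0,0,0,0,-1],[0,0,0,0,0,0,-1]],
])

```text
time_s: 14.45
ee_pos: [0.6542, 0.0715, 0.0808]
eef_rot: [-0.464, 0.464, 0.534, -0.534]
force: [0.1, -0.0, -1.4]
width: 0.0292
```

```bash
python3 chk.py; python3 - <<'E'
from h import *
d=vision.get_image("top");P=cloud(d);H,S,v=cv2.split(cv2.cvtColor(d["pixels"],cv2.COLOR_BGR2HSV))
m=(np.abs(P[...,1]-.148)<.03)&(np.abs(P[...,0]-.453)<.03)&(P[...,2]>.043)&(P[...,2]<.06);print("grip",m.sum(),P[m].mean(0) if m.sum() else 0)
E
```

```text
t 14.45 pos [0.6542 0.0715 0.0808] yaw -171.95 tilt [ 0. -1. -0.] turn -0.0006 shift units [ 0.004 -0.008  0.026]
0.02915199850718949 [ 0.0583398  -0.03270842 -1.44031243]
wrist green 3787 [[-0.0086, -0.0127, 0.0607], [0.0004, -0.0098, 0.1136], [0.0099, 0.0102, 0.1152]]
  top 2375 [ 0.5 -0.7] [24.9 19.8] 89.8 0.1141
   det 18764 [[-0.0264, -0.1053, 0.1127], [0.0282, -0.0695, 0.1194]]
side green 289 [[-0.0095, -0.0104, 0.0698], [-0.0005, 0.0111, 0.1024], [0.0082, 0.0138, 0.1165]]
  top 107 [-0.6  0.4] [27.2 18.2] 89.4 0.1149
   lamp 533 [[-0.028, 0.0706, 0.1124], [0.0288, 0.1198, 0.1219]]
grip 91 [0.45330041 0.14853851 0.05300839]
```

All residuals are within about 1 mm, the arm is still, and the fader is still at the tab. Handing in.

```bash
python3 -c "
from station import r
print(r.sign_off())"
```

```text
the job is handed in; nothing more can be done
None
```

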